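Open the irrigation filter and take out its strainer

ROBOT

A 6-joint arm with a two-finger parallel gripper is mounted at the origin on the work surface. World frame = base frame: x ahead of the robot, y to its left, z up, the work surface at z = 0. Lengths are in m, angles in rad, forces in N, time in s.
With the tool pointing down it reaches from about 0.275 to 0.775 m from the base axis. Payload 14.6 kg.
Tool frame: the origin (TCP) lies between the finger pads; the fingertips stand manip.tip_reach ahead of it and the grasp point (between the pads) lies 5 mm behind it (manip.tip_reach is the distance from the TCP to the fingertips, in m); z points along the fingers, y is the direction in which the jaws open and shut (so a half turn about z gives the same grasp; the last joint's range is limited). The gripper opens to 85 mm and grips with 20 to 120 N. Pads are 22 mm wide; open, the fingers measure 114 mm over their backs; the gripper's body (76 mm by 85 mm) begins 54 mm behind the grasp point. The pads swing forward as they close: fully open they stand 13 mm farther back than shut.
Start: joints at [-1.394, 0.263, -0.048, 1.259, 0, 1.415], TCP at [0.171, -0.496, 0.245] pointing down, gripper open.
Joint ranges: [-2.65, 2.65], [-0.89, 1.7], [-1.18, 1.37], [-2.13, 2.11], [-1.35, 1.29], [-3.14, 3.14]. Speed limits (rad/s): [1.89, 1.89, 2.57, 2.79, 3.14, 3.14].

INTERFACE

Orientations are given as a unit quaternion [x, y, z, w].
In Python, from cell import manip, viewer gives the robot as it stands.
- The arm moves only by the tool carry_out, never from a script. Its arguments are lists of equal length, an entry for each row: "dp": the shift along the tool's x, y, z in mm, a list of three; "angular": the turn, a rotation vector about the tool's x, y, z in degrees, a list of three; "jaw": the closure in counts, from 0 (fully open) to 255 (shut). A call has 1 to 8 rows; each row shifts and turns the commanded pose from where the row before left it, along the tool's axes as they then stand; what a row does not reach is not made up. A row lasts 1/8 s, in which the tool goes at most 62.5 mm and 10.7 degrees, less where a joint would pass 70% of its speed; a pose out of reach is approached as far as the arm can. A call is refused whole if a number of a shift passes 62.5 or a number of a turn 10.7, either way. A call with a gripper value outside its range is refused whole. The fingers move at their own pace and stop on an object; "force" is the grip in N (left out, the last holds). Time passes only in rows, so rows that do not move let the fingers close. It gives the time, the measured TCP pose, the force and the opening at its end, in the units of the state.
- manip.get_obs(): the state, without advancing time (a new reading comes with each control period).
- viewer.grab_frame(name): name is "side" or "top"; returns the picture (420x560x3 uint8, red, green, blue); there is no depth.
- viewer.camera_model(name): a dict with "fx", "fy", "cx", "cy" (pixels), "rvec" (rotation vector, rad) and "tvec" (3), from world to camera coordinates, as OpenCV has them. Camera axes: x right, y down, z forward; pixel columns grow to the right and rows downward; lengths in m; the calibration is good to about 2 mm. A picture is of the moment at which its call begins. camera_model takes no time and is no camera call.
- manip.finish_job(): hands the job in, once; it reports no verdict.
The state is a dict: "t": time; "joint_positions": joint angles; "qvel": joint speeds; "effort": joint torques, N m; "ee_pos": TCP position; "orientation": TCP orientation; "contact_force": force on the tool from outside, world axes, zero at the start; "wrist_torque": the same for the moment, N m; "grip_width": finger opening in m.
Only numpy, scipy, OpenCV 4.12 (cv2) and the standard library are available. Lean on these libraries where they do the work, as an engineer would, in place of code of your own. Each camera call takes 0.05 s, during which the arm holds its last target.

TASK

Take the strainer out of the irrigation filter so that it can be rinsed: push the release catch beside the cap fully down, then press the cap down against its seal by feel and, still pressing, turn it anticlockwise about a quarter turn until its lugs are free; lift it straight out with its strainer and stand it upright in the empty seed tray. Do not force the catch or the cap, set it down gently, and leave the two pots and the dibber where they are.

Things in the scene. Friction and masses are not known exactly. Their poses are not given: they have to be found in the camera images.
- filter: Grey plastic irrigation filter bolted to the bench: foot 120 mm and barrel 92 mm in diameter, rim 100 mm above the bench, pipe ends to its +y and -y (94 mm from the axis, 67 mm high), boss for the catch on its +x side. Origin: on the axis at bench level, z up. Made for up to 30 N between cap and filter and 25 N on the catch; more counts as forcing.
- filter_mouth (a point): Centre of the mouth, on the axis, at rim height (100 mm). In it a spring seal pushes the cap up with 6 N, plus 2.2 N per mm pushed down; two lips with ridges hold the cap's lugs. Turned anticlockwise (from above) from closed, the lugs are free from 75 degrees on; end stop at about 92. Then the cap lifts straight out; its basket is clear when the cap's origin is 80 mm above the rim.
- catch (a joint): Release catch, a dark push button on the boss: 0 = up (as it starts), 0.012 m = fully down on a firm stop. It moves straight down, takes about 5 N all the way and stays where it is left (no spring back). While up, its tooth stands in the notch of the cap's rim and the cap cannot turn; fully down it is clear.
- catch_top (a point): Middle of the catch's square top (22 x 22 mm), 68 mm from the filter's axis in its +x direction; 129 mm above the bench when up, 117 mm when down. The edge of the cap's flange lies 21 mm nearer the axis, its top 114 mm above the bench.
- cap: Dark bayonet cap, loose, about 260 g, with strainer basket. Flange 94 mm diameter, 8 mm thick, rim notch to +x. Origin: centre of the flange's underside, on the axis, z up. Closed: origin 6 mm above the filter's rim, x axis along the filter's x. Below the origin: plug (60 mm diameter, two lugs to 74 mm) to 23 mm, then the basket (44 mm diameter) to its flat foot at 78 mm, on which it stands.
- cap_bar (a point): Middle of the top edge of the cap's grip bar (64 mm long on cap x, 14 mm thick, 30 mm high), on the axis, 38 mm above the cap's origin. The cap turns only while pushed down past the ridges: 1.5 to 4.3 mm, varying unseen with wear; a firm shoulder is 1.2 mm lower. A push of 15 to 19 N always suffices; with too little the lugs jam. Drag 0.1 to 0.4 N m.
- tray: Empty grey seed tray, fixed, 200 mm (x) by 170 mm (y), walls 4 mm thick and 35 mm high with a lip 8 mm wider, floor 4 mm thick. Origin: centre of its underside, z up. With the strainer standing in it the cap's origin is 82 mm above the tray's origin. Setting the strainer down with more than 45 N is too hard.
- pot_soil: Bystander: square black plant pot filled with dark soil, 76 mm square at the rim, 62 mm high. Origin: centre of its underside.
- pot_grit: Bystander: square black plant pot topped with grey grit, 76 mm square at the rim, 62 mm high. Origin: centre of its underside.
- dibber: Bystander: wooden dibber lying on the bench, 168 mm long along its y axis, up to 32 mm thick. Origin: under its middle, on the bench.
There are look-alikes about, which are no part of the job. What is shaped like the cap but red is not meant.

How it is judged:
On the way, in this order (a step that is already met when the one before it is completed fails the run):
1. the catch is pushed fully down while the cap is still closed (value of joint catch above 0.0105 m and angle between the x axis of cap and the x axis of filter, either way round below 0.15 rad), for 0.1 s.
2. the cap is turned anticlockwise until its lugs are free, still sitting in the mouth (angle between the x axis of cap and the x axis of filter, either way round above 1.2 rad and z of cap in the frame of filter_mouth below 0.014 m and horizontal distance between cap and filter_mouth below 0.006 m), for 0.1 s.
3. cap and strainer are lifted clear of the mouth, upright (z of cap in the frame of filter_mouth above 0.08 m and angle between cap's own z axis and vertical below 0.25 rad), for 0.1 s.
At the end, for the whole second after the job is handed in: The cap with its strainer stands on its foot in the tray: its axis within 85 mm (tray x) and 70 mm (tray y) of the tray's middle, its origin 76 to 88 mm above the tray's underside, tilted less than 0.12 rad, at rest and released (x of cap in the frame of tray between -0.085 and 0.085 m and y of cap in the frame of tray between -0.07 and 0.07 m and z of cap in the frame of tray between 0.076 and 0.088 m and angle between cap's own z axis and vertical below 0.12 rad and linear speed of cap below 0.02 m/s); the robot touches nothing.
It fails at once if the robot pushes the catch or the filter with more than 25 N (contact force between any of the fingers, the arm and filter above 25 N).
It fails at once if the cap is forced: more than 32 N between cap and filter (contact force between cap and filter above 32 N).
It fails at once if the strainer is set down hard: more than 45 N between cap and tray (contact force between cap and tray above 45 N).
It fails at once if a pot or the dibber is moved by more than 20 mm (distance of any of pot_soil, pot_grit, dibber from where it was at the start of the episode above 0.02 m).
It also fails if it takes over 69 s, if anything falls off the work surface, if the arm or the gripper's body presses on something with over 40 N, if the wrist force passes 120 N, or if a joint passes its speed limit or range.

## Working session

There is one attempt and no reset: what is moved stays moved. The work goes in short steps, Python scripts to look and compute and a tool call to move; the robot and the scene stay as the last step left them, time stands still between calls to the robot, and variables do not carry over. Pictures are saved under pics/ and viewed, and the job is handed in when it is done.

Besides the shell and the picture viewer there is one more tool, called by a JSON object that holds its "name" and its "arguments". carry_out: Moves the arm, as the interface text tells. Its arguments: {"type":"object","properties":{"dp":{"type":"array"},"angular":{"type":"array"},"jaw":{"type":"array"},"force":{"type":"number"}},"required":["dp","angular","jaw"]}

```bash
ls; mkdir -p pics; python3 - <<'E'
from cell import manip, viewer
import cv2
o=manip.get_obs();print(o, manip.tip_reach)
for n in("side","top"):
    cv2.imwrite(f"pics/{n}0.png",viewer.grab_frame(n)[:,:,::-1]);print(viewer.camera_model(n))
E
```

```text
pics
{'t': 0.0, 'joint_positions': array([-1.39429924e+00,  2.63529129e-01, -4.89304176e-02,  1.25940551e+00,
        3.29838538e-05,  1.41550491e+00]), 'qvel': array([ 0.003032  , -0.00082785,  0.00065945, -0.00157137, -0.00014382,
        0.00124508]), 'effort': array([ 1.06625230e-03, -6.37599921e+01,  3.84567082e+01,  1.34841641e-02,
       -1.76553494e-04,  2.34159231e-06]), 'ee_pos': array([ 0.17097272, -0.49610774,  0.24482427]), 'orientation': array([ 9.86270938e-01,  1.65134339e-01,  1.08253412e-05, -5.34507982e-04]), 'contact_force': array([ 0.30337504,  0.03897686, -0.73196729]), 'wrist_torque': array([0.00052541, 0.01378718, 0.03924727]), 'grip_width': 0.08515972137106485} 0.014
{'fx': 432.78845741302933, 'fy': 432.78845741302933, 'cx': 284.0389318992973, 'cy': 208.6160405615908, 'rvec': array([ 2.10154991, -0.07341727,  0.05209677]), 'tvec': array([-0.48822559,  0.11913752,  0.73842489])}
{'fx': 480.8409857192101, 'fy': 480.8409857192101, 'cx': 280.34460622317044, 'cy': 211.50066605195875, 'rvec': array([ 2.1426752 , -2.17828076,  0.08237591]), 'tvec': array([0.017521  , 0.49514257, 0.82717146])}
```

View pics/side0.png

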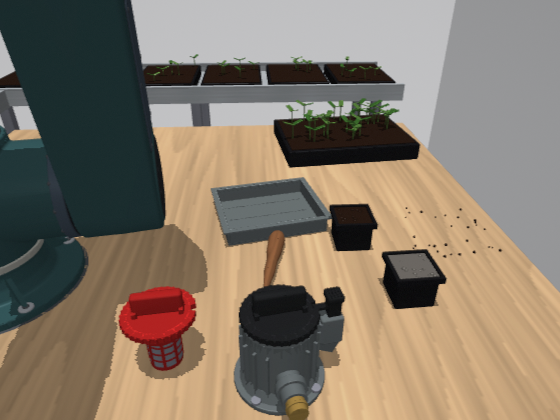

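View pics/top0.png

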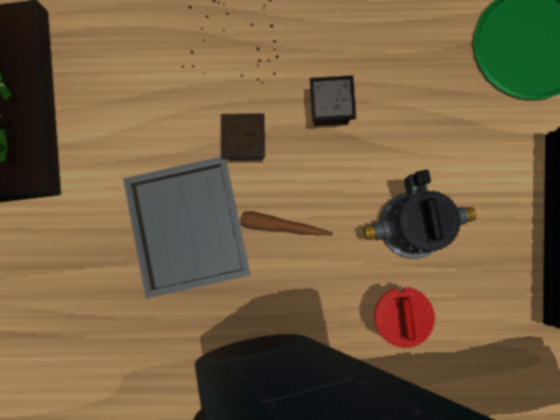

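Side view: candidates for the cap are the black one on the filter at (280,310) and the red look-alike at (158,318), which I reject. The catch is at (334,297). Tray candidates are the empty grey tray at (268,208) and the seedling trays on the shelf and at (345,137). In the top view the cap is at (429,220), the catch at (419,180), the red cap at (405,318) and the tray at (187,228). Next I'll take a close crop.

```bash
python3 - <<'E'
import cv2
a=cv2.imread("pics/side0.png")[270:420,210:370];b=cv2.imread("pics/top0.png")[155:270,350:490]
cv2.imwrite("pics/cs.png",cv2.resize(a,None,fx=4.0,fy=4.0,interpolation=cv2.INTER_CUBIC))
cv2.imwrite("pics/ct.png",cv2.resize(b,None,fx=5,fy=5,interpolation=cv2.INTER_CUBIC))
E
```

```text
(no output)
```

View pics/cs.png

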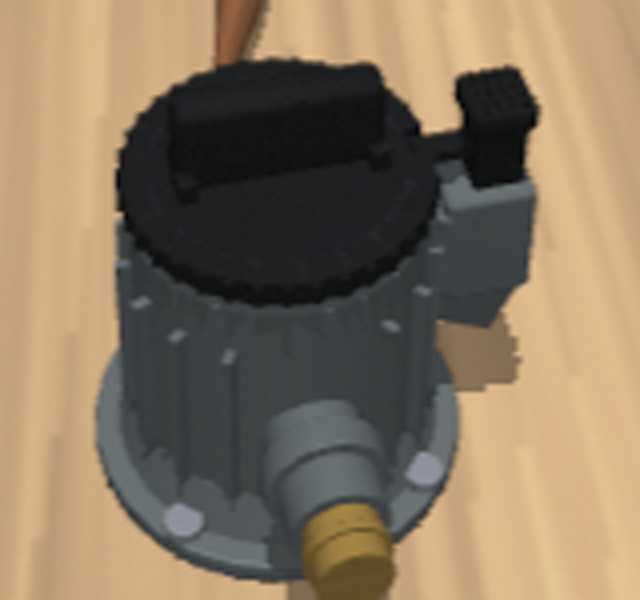

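View pics/ct.png

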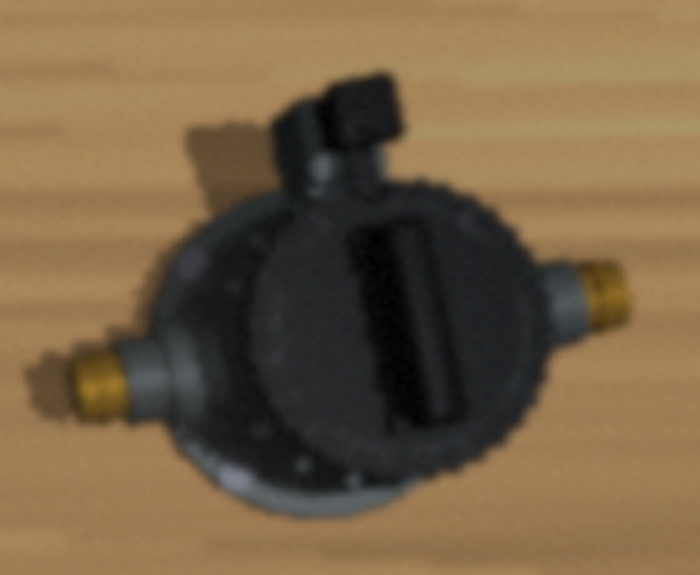

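```bash
cat > h.py <<'E'
import numpy as np,cv2
from cell import manip, viewer
def cm(n):
    c=viewer.camera_model(n);K=np.array([[c['fx'],0,c['cx']],[0,c['fy'],c['cy']],[0,0,1]])
    return K,c['rvec'],c['tvec'],cv2.Rodrigues(c['rvec'])[0]
def at(n,px,z):
    K,r,t,R=cm(n);d=R.T@np.linalg.inv(K)@np.array([px[0],px[1],1]);o=-R.T@t
    return o+d*(z-o[2])/d[2]
def proj(n,P):
    K,r,t,R=cm(n);return cv2.projectPoints(np.array(P,float).reshape(-1,3),r,t,K,None)[0][:,0]
def tri(p1,p2,n1="side",n2="top"):
    Ps=[]
    for n in(n1,n2):
        K,r,t,R=cm(n);Ps.append(K@np.c_[R,t])
    X=cv2.triangulatePoints(Ps[0],Ps[1],np.array(p1,float),np.array(p2,float));return (X[:3]/X[3]).ravel()
E
python3 - <<'E'
from h import *
np.set_printoptions(precision=4,suppress=True)
tc=lambda u,v:((u+.5)/5-.5+350,(v+.5)/5-.5+155)
sc=lambda u,v:((u+.5)/4-.5+210,(v+.5)/4-.5+270)
print("bar top",at("top",tc(430,320),.144),"side",at("side",sc(277,95),.144),tri(sc(277,95),tc(430,320)))
a,b=at("top",tc(415,222),.144),at("top",tc(446,418),.144);print(a,b,np.linalg.norm(a-b),np.degrees(np.arctan2(*(a-b)[1::-1])))
a,b=at("side",sc(172,110),.144),at("side",sc(382,82),.144);print(a,b,np.linalg.norm(a-b),np.degrees(np.arctan2(*(b-a)[1::-1])))
print("catch",at("top",tc(372,108),.129),at("side",sc(497,94),.129),tri(sc(497,94),tc(372,108)))
print("flange",at("side",sc(279,178),.114),at("top",tc(403,328),.114))
for p in[(124,180),(226,158),(249,275),(147,297)]:print("tray",at("top",p,.035))
for p in[(211,190),(308,180),(329,213),(222,235)]:print("trayS",at("side",p,.035))
for n,p in[("soil",(243,137)),("grit",(332,101))]:print(n,at("top",p,.062))
for p in[(242,219),(332,234)]:print("dib",at("top",p,.015))
E
```

```text
bar top [ 0.4687 -0.2272  0.144 ] side [ 0.4654 -0.2313  0.144 ] [ 0.4674 -0.228   0.1412]
[ 0.4985 -0.2241  0.144 ] [ 0.4391 -0.2306  0.144 ] 0.05979124345794495 6.249679827395761
[ 0.4352 -0.2357  0.144 ] [ 0.4962 -0.2278  0.144 ] 0.06150575288518378 7.387584967019282
catch [ 0.5362 -0.2169  0.129 ] [ 0.5326 -0.2183  0.129 ] [ 0.5348 -0.217   0.1281]
flange [ 0.4659 -0.2338  0.114 ] [ 0.4687 -0.2276  0.114 ]
tray [0.5553 0.2856 0.035 ]
tray [0.5913 0.104  0.035 ]
tray [0.385 0.065 0.035]
tray [0.3498 0.2421 0.035 ]
trayS [0.3467 0.2348 0.035 ]
trayS [0.5644 0.2705 0.035 ]
trayS [0.5885 0.1222 0.035 ]
trayS [0.3793 0.0566 0.035 ]
soil [0.6217 0.0709 0.062 ]
grit [ 0.6819 -0.0836  0.062 ]
dib [0.484  0.0785 0.015 ]
dib [ 0.4545 -0.0817  0.015 ]
```

```bash
cat > ov.py <<'E'
from h import *
import sys
x,y,yaw=map(float,sys.argv[1:4]);tag=sys.argv[4]
c,s=np.cos(np.radians(yaw)),np.sin(np.radians(yaw))
W=lambda P:np.array([[x+c*p[0]-s*p[1],y+s*p[0]+c*p[1],p[2]] for p in P])
th=np.linspace(0,2*np.pi,60)
circ=lambda r,z:[(r*np.cos(t),r*np.sin(t),z) for t in th]
box=lambda cx,a,b,z:[(cx+a,b,z),(cx+a,-b,z),(cx-a,-b,z),(cx-a,b,z),(cx+a,b,z)]
L=[(circ(.047,.114),(0,255,0)),(circ(.06,.0),(255,255,0)),(box(0,.032,.007,.144),(0,0,255)),(box(.068,.011,.011,.129),(255,0,255)),([(0,.094,.067),(0,-.094,.067)],(0,255,255))]
for n,(x0,y0,x1,y1),f in(("side",(210,270,370,420),4),("top",(350,155,490,270),5)):
    im=cv2.imread(f"pics/{n}0.png")[y0:y1,x0:x1];im=cv2.resize(im,None,fx=f,fy=f,interpolation=cv2.INTER_CUBIC)
    im=cv2.convertScaleAbs(im,alpha=1.5,beta=15)
    for P,col in L:
        q=(proj(n,W(P))-[x0,y0]+.5)*f-.5
        cv2.polylines(im,[np.round(q).astype(np.int32)],False,col,1)
    cv2.imwrite(f"pics/ov_{n}_{tag}.png",im)
E
python3 ov.py 0.4672 -0.2290 8 a
```

```text
(no output)
```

View pics/ov_side_a.png

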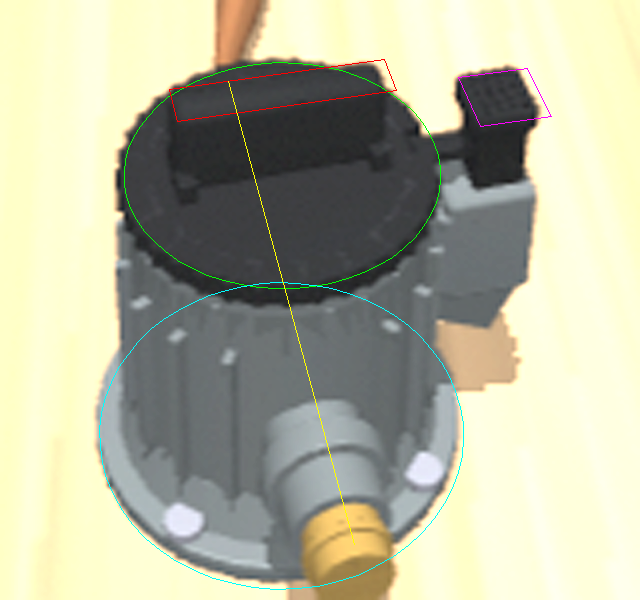

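View pics/ov_top_a.png

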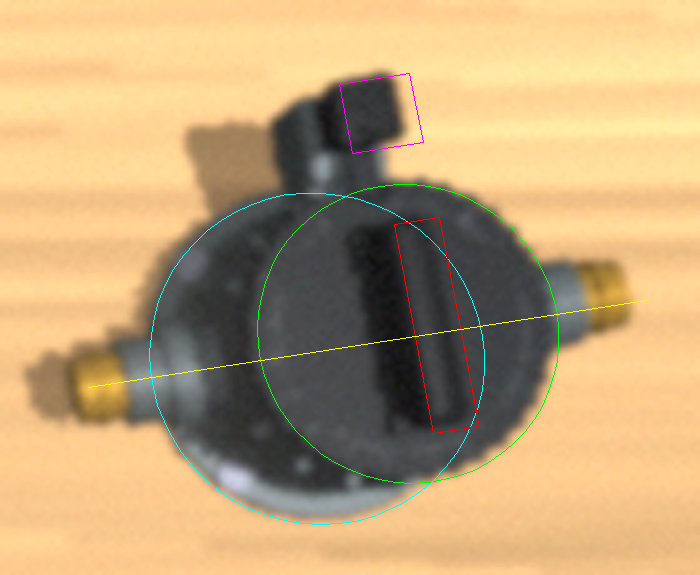

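```bash
python3 ov.py 0.4660 -0.2268 9 b
```

```text
(no output)
```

View pics/ov_side_b.png

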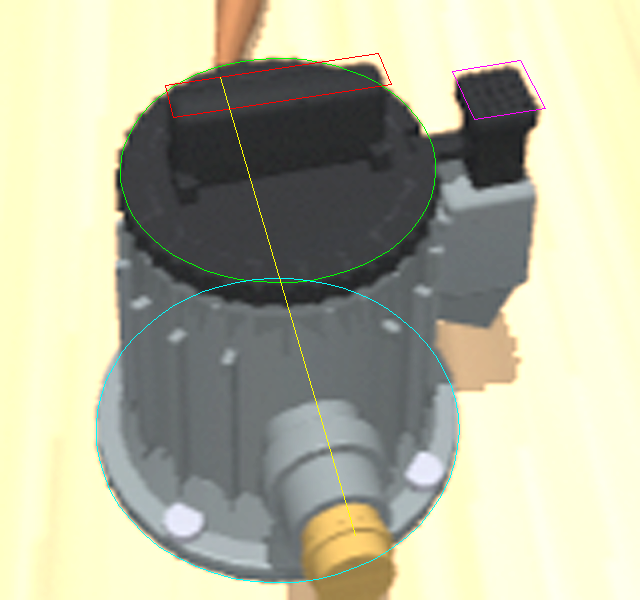

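View pics/ov_top_b.png

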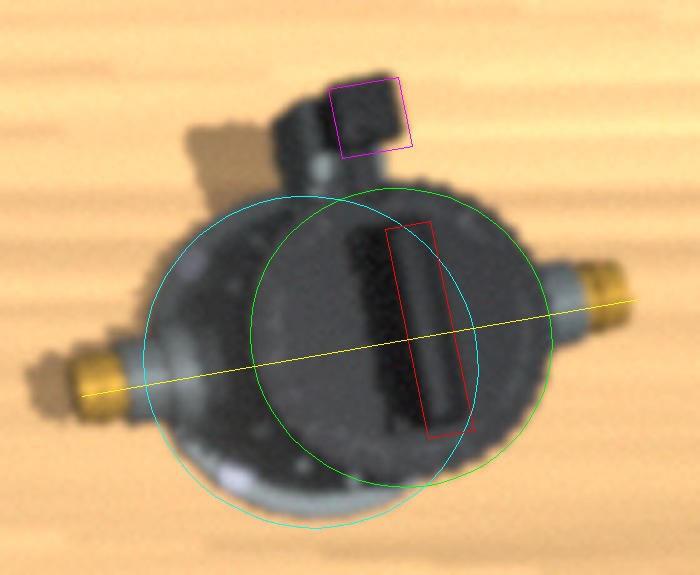

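```bash
cat > go.py <<'E'
from h import *
import sys
from scipy.spatial.transform import Rotation as R
np.set_printoptions(precision=4,suppress=True)
o=manip.get_obs();Rm=R.from_quat(o['orientation'])
M=Rm.as_matrix();yaw=np.degrees(np.arctan2(M[1,0],M[0,0]))
print("t",o['t'],"pos",o['ee_pos'],"yaw",yaw,"z",M[:,2],"F",o['contact_force'],"T",o['wrist_torque'],"w",o['grip_width'],"q",o['joint_positions'])
if len(sys.argv)>3:
    t=np.array(list(map(float,sys.argv[1:4])));ty=float(sys.argv[4])
    c,s=np.cos(np.radians(ty)),np.sin(np.radians(ty))
    T=np.array([[c,s,0],[s,-c,0],[0,0,-1]]).T
    print("rotvec first (deg)",(Rm.inv()*R.from_matrix(T)).as_rotvec(degrees=True),"then mm",T.T@(t-o['ee_pos'])*1e3)
E
python3 go.py 0.5345 -0.2160 0.175 9.5
```

```text
t 0.1 pos [ 0.171  -0.4961  0.2449] yaw 19.012323546582245 z [-0.0002  0.0009 -1.    ] F [0.3294 0.04   0.3266] T [-0.0058  0.0199  0.0092] w 0.08569495353506071 q [-1.3943  0.2635 -0.0489  1.2594  0.      1.4155]
rotvec first (deg) [-0.0532 -0.004   9.5123] then mm [ 404.7819 -216.3059   69.8654]
```

{"name": "carry_out", "arguments": {"dp": [[0, 0, 0], [45, -24, 0], [45, -24, 0], [45, -24, 0], [45, -24, 0], [45, -24, 0], [45, -24, 0], [45, -24, 0]], "angular": [[0, 0, 9.5], [0, 0, 0], [0, 0, 0], [0, 0, 0], [0, 0, 0], [0, 0, 0], [0, 0, 0], [0, 0, 0]], "jaw": [255, 255, 255, 255, 255, 255, 255, 255], "force": 40}}

```text
t: 1.1
ee_pos: [0.455, -0.2773, 0.2451]
orientation: [0.997, 0.083, -0.0, -0.0]
contact_force: [0.9, -1.5, 0.5]
grip_width: 0.0001
```

{"name": "carry_out", "arguments": {"dp": [[45, -24, 0], [45, -24, 35], [0, 0, 35], [0, 0, 0], [0, 0, 0]], "angular": [[0, 0, 0], [0, 0, 0], [0, 0, 0], [0, 0, 0], [0, 0, 0]], "jaw": [255, 255, 255, 255, 255]}}

```text
t: 1.72
ee_pos: [0.5348, -0.2169, 0.1765]
orientation: [0.997, 0.083, 0.0, 0.0]
contact_force: [0.5, 0.3, 0.6]
grip_width: -0.0002
```

```bash
python3 go.py 0.5345 -0.2160 0.175 9.5; python3 - <<'E'
from h import *
for n,(x0,y0,x1,y1) in(("side",(210,200,410,350)),("top",(340,100,540,250))):
    im=viewer.grab_frame(n)[y0:y1,x0:x1,::-1];im=cv2.resize(im,None,fx=4,fy=4,interpolation=cv2.INTER_CUBIC)
    cv2.imwrite(f"pics/c1_{n}.png",cv2.convertScaleAbs(im,alpha=1.5,beta=15))
E
```

```text
t 1.725 pos [ 0.5348 -0.2169  0.1765] yaw 9.4738277579137 z [ 0.0008 -0.0005 -1.    ] F [0.4692 0.3102 0.625 ] T [ 0.0607 -0.0102 -0.0502] w -0.00021174595514055606 q [-0.5265  0.3791 -0.0634  1.1274 -0.      2.4497]
rotvec first (deg) [ 0.0351 -0.0409 -0.0262] then mm [-0.1369 -0.9835  1.528 ]
```

View pics/c1_side.png

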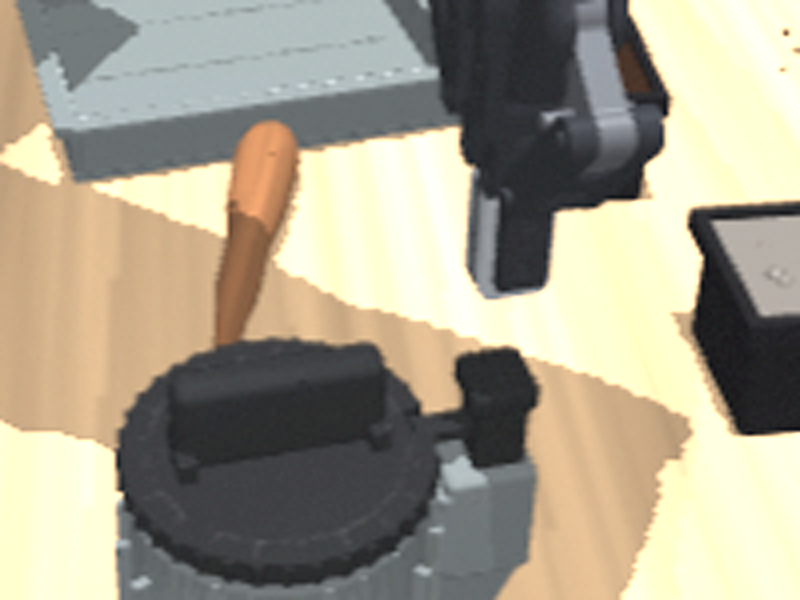

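View pics/c1_top.png

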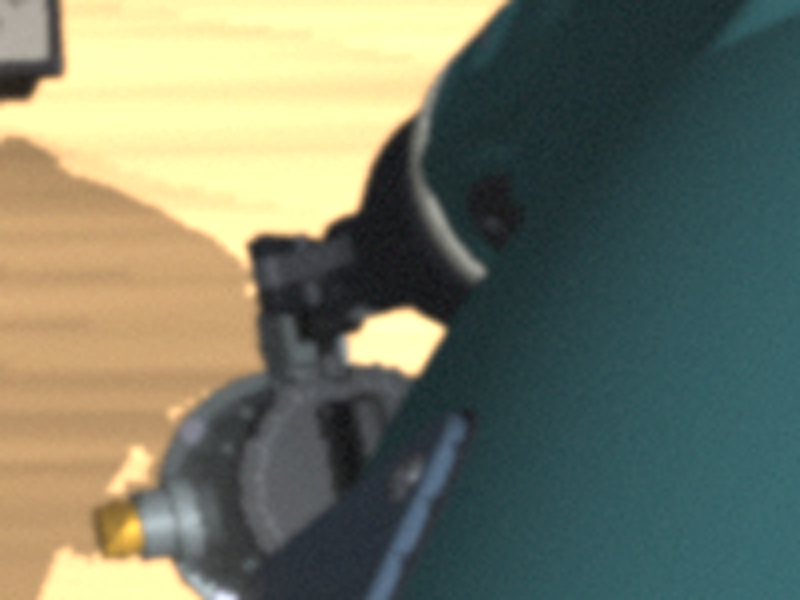

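The side view shows the fingertips (512,293) straight above the catch top (497,375). The arm hides most of the top view. Descending by feel.

{"name": "carry_out", "arguments": {"dp": [[-1, -1, 10], [0, 0, 10], [0, 0, 5], [0, 0, 3], [0, 0, 2], [0, 0, 2], [0, 0, 2], [0, 0, 0]], "angular": [[0, 0, 0], [0, 0, 0], [0, 0, 0], [0, 0, 0], [0, 0, 0], [0, 0, 0], [0, 0, 0], [0, 0, 0]], "jaw": [255, 255, 255, 255, 255, 255, 255, 255]}}

```text
t: 2.82
ee_pos: [0.5337, -0.2157, 0.1413]
orientation: [0.997, 0.083, 0.0, 0.0]
contact_force: [1.1, -0.8, 2.0]
grip_width: 0.0001
```

{"name": "carry_out", "arguments": {"dp": [[0, 0, 1], [0, 0, 1], [0, 0, 1], [0, 0, 1], [0, 0, 0]], "angular": [[0, 0, 0], [0, 0, 0], [0, 0, 0], [0, 0, 0], [0, 0, 0]], "jaw": [255, 255, 255, 255, 255]}}

```text
t: 3.45
ee_pos: [0.5337, -0.2156, 0.1372]
orientation: [0.997, 0.083, 0.0, -0.0]
contact_force: [2.1, -0.5, 3.2]
grip_width: 0.0001
```

{"name": "carry_out", "arguments": {"dp": [[0, 0, 1], [0, 0, 1], [0, 0, 1], [0, 0, 1], [0, 0, 0]], "angular": [[0, 0, 0], [0, 0, 0], [0, 0, 0], [0, 0, 0], [0, 0, 0]], "jaw": [255, 255, 255, 255, 255]}}

```text
t: 4.08
ee_pos: [0.5336, -0.2156, 0.1331]
orientation: [0.997, 0.083, -0.0, -0.0]
contact_force: [2.4, 0.0, 2.6]
grip_width: 0.0002
```

{"name": "carry_out", "arguments": {"dp": [[0, 0, 1], [0, 0, 0.5], [0, 0, 0]], "angular": [[0, 0, 0], [0, 0, 0], [0, 0, 0]], "jaw": [255, 255, 255]}}

```text
t: 4.45
ee_pos: [0.5336, -0.2156, 0.1317]
orientation: [0.997, 0.083, 0.0, 0.0]
contact_force: [1.9, -0.8, 4.0]
grip_width: -0.0
```

{"name": "carry_out", "arguments": {"dp": [[0, 0, 0.5], [0, 0, 0]], "angular": [[0, 0, 0], [0, 0, 0]], "jaw": [255, 255]}}

```text
t: 4.7
ee_pos: [0.5336, -0.2156, 0.1313]
orientation: [0.997, 0.083, -0.0, 0.0]
contact_force: [2.1, 1.1, 4.1]
grip_width: 0.0
```

{"name": "carry_out", "arguments": {"dp": [[0, 0, 0.5], [0, 0, 0]], "angular": [[0, 0, 0], [0, 0, 0]], "jaw": [255, 255]}}

```text
t: 4.95
ee_pos: [0.5336, -0.2156, 0.131]
orientation: [0.997, 0.083, 0.0, 0.0]
contact_force: [1.0, -0.3, 6.8]
grip_width: -0.0
```

```bash
python3 go.py; python3 - <<'E'
from h import *
for n,(x0,y0,x1,y1) in(("side",(210,200,410,350)),):
    im=viewer.grab_frame(n)[y0:y1,x0:x1,::-1];im=cv2.resize(im,None,fx=4,fy=4,interpolation=cv2.INTER_CUBIC)
    cv2.imwrite(f"pics/c2_{n}.png",cv2.convertScaleAbs(im,alpha=1.5,beta=15))
E
```

```text
t 4.95 pos [ 0.5336 -0.2156  0.131 ] yaw 9.511128506654087 z [ 0.0003 -0.0001 -1.    ] F [ 0.9633 -0.3165  6.8384] T [ 0.0116 -0.2875 -0.0563] w -8.672513694016665e-06 q [-0.5256  0.4048 -0.1519  1.0138  0.      2.45  ]
```

View pics/c2_side.png

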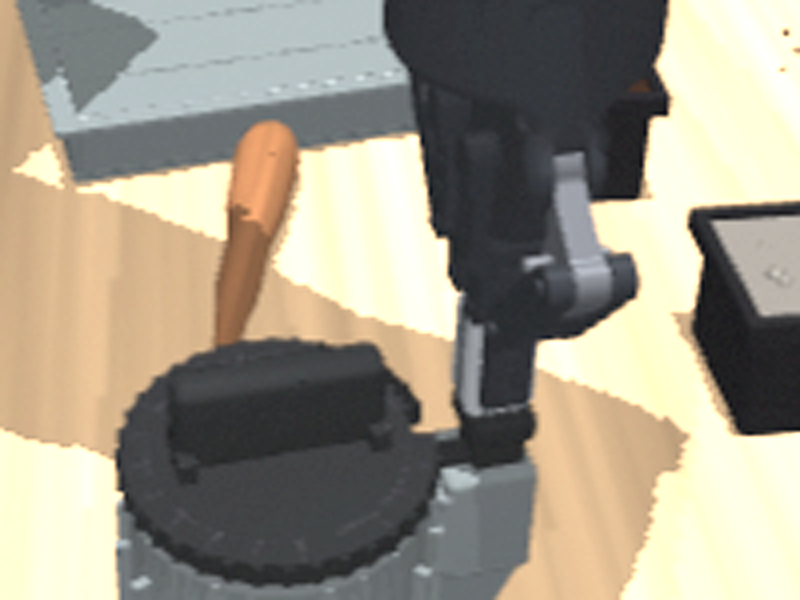

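The fingertips sit squarely on the catch at (490,410), and it is visibly lower. The force is starting to rise, so I'll confirm the stop.

{"name": "carry_out", "arguments": {"dp": [[0, 0, 0.5], [0, 0, 0]], "angular": [[0, 0, 0], [0, 0, 0]], "jaw": [255, 255]}}

```text
t: 5.25
ee_pos: [0.5338, -0.2157, 0.1309]
orientation: [0.997, 0.083, 0.0, 0.0]
contact_force: [0.2, 1.0, 12.2]
grip_width: -0.0001
```

{"name": "carry_out", "arguments": {"dp": [[0, 0, -10], [0, 0, -50], [-34, 0, 0], [-34, 0, 0], [0, 0, 0], [0, 0, 0], [0, 0, 0]], "angular": [[0, 0, 0], [0, 0, 0], [0, 0, 0], [0, 0, 0], [0, 0, 0], [0, 0, 0], [0, 0, 0]], "jaw": [255, 255, 100, 0, 0, 0, 0]}}

```text
t: 6.12
ee_pos: [0.4671, -0.2268, 0.1901]
orientation: [0.997, 0.083, -0.0, -0.0]
contact_force: [-0.4, -0.3, -0.4]
grip_width: 0.0853
```

```bash
python3 go.py .4667 -.2270 .134 9.5; python3 - <<'E'
from h import *
for n,(x0,y0,x1,y1) in(("side",(210,200,410,350)),):
    im=viewer.grab_frame(n)[y0:y1,x0:x1,::-1];im=cv2.resize(im,None,fx=4,fy=4,interpolation=cv2.INTER_CUBIC)
    cv2.imwrite(f"pics/c3_{n}.png",cv2.convertScaleAbs(im,alpha=1.5,beta=15))
E
```

```text
t 6.125 pos [ 0.4671 -0.2268  0.1901] yaw 9.538895035069446 z [-0.0002  0.0001 -1.    ] F [-0.4332 -0.2672 -0.4139] T [-0.0059  0.0025  0.0451] w 0.08533570219636696 q [-0.609   0.2769 -0.1812  1.1129 -0.      2.3661]
rotvec first (deg) [-0.0086  0.0094  0.0389] then mm [-0.4549  0.1596 56.1214]
```

View pics/c3_side.png

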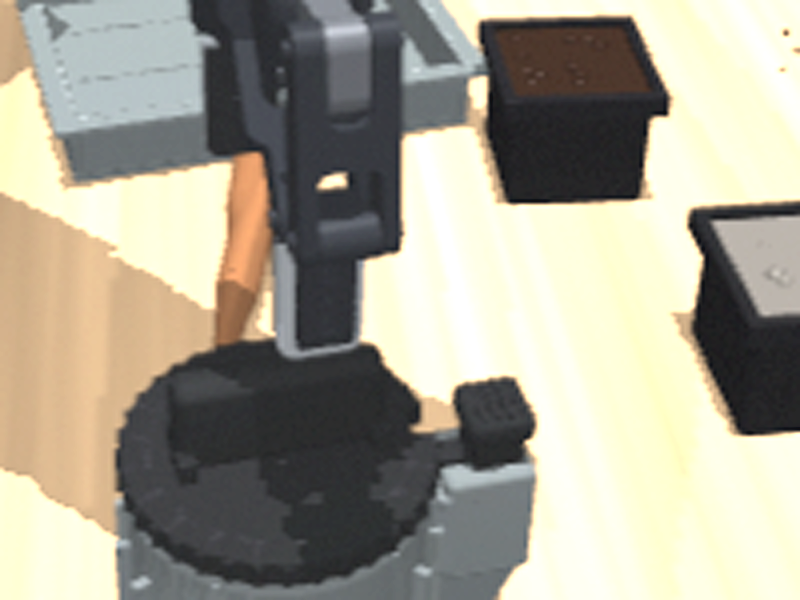

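The catch stays down: its top is now at (490,393), where it was at (497,375). The open fingers straddle the bar. Descending to grip.

{"name": "carry_out", "arguments": {"dp": [[0, 0, 15], [0, 0, 15], [0, 0, 15], [0, 0, 8], [0, 0, 2], [0, 0, 0]], "angular": [[0, 0, 0], [0, 0, 0], [0, 0, 0], [0, 0, 0], [0, 0, 0], [0, 0, 0]], "jaw": [0, 0, 0, 0, 0, 0], "force": 60}}

```text
t: 6.92
ee_pos: [0.4668, -0.2269, 0.1355]
orientation: [0.997, 0.083, 0.0, 0.0]
contact_force: [0.9, 0.4, 0.5]
grip_width: 0.0849
```

{"name": "carry_out", "arguments": {"dp": [[0, 0, 0], [0, 0, 0], [0, 0, 0], [0, 0, 0], [0, 0, 0], [0, 0, 0]], "angular": [[0, 0, 0], [0, 0, 0], [0, 0, 0], [0, 0, 0], [0, 0, 0], [0, 0, 0]], "jaw": [160, 180, 200, 255, 255, 255], "force": 60}}

```text
t: 7.68
ee_pos: [0.4666, -0.2269, 0.1354]
orientation: [0.997, 0.083, 0.0, 0.0]
contact_force: [0.0, -0.7, 3.2]
grip_width: 0.013
```

```bash
python3 go.py
```

```text
t 7.675 pos [ 0.4666 -0.2269  0.1354] yaw 9.508893677524107 z [ 0.0002 -0.0002 -1.    ] F [ 0.0299 -0.7021  3.2393] T [-0.0342  0.1159 -0.0184] w 0.012983719392778523 q [-0.6098  0.312  -0.2876  0.9708 -0.0001  2.3659]
```

{"name": "carry_out", "arguments": {"dp": [[0, 0, 0], [0, 0, 1], [0, 0, 0]], "angular": [[0, 0, 0], [0, 0, 0], [0, 0, 0]], "jaw": [255, 255, 255], "force": 100}}

```text
t: 8.05
ee_pos: [0.4666, -0.2269, 0.1343]
orientation: [0.997, 0.083, 0.0, 0.0]
contact_force: [-0.9, -0.9, 5.1]
grip_width: 0.0122
```

{"name": "carry_out", "arguments": {"dp": [[0, 0, 1], [0, 0, 0]], "angular": [[0, 0, 0], [0, 0, 0]], "jaw": [255, 255]}}

```text
t: 8.3
ee_pos: [0.4667, -0.2269, 0.1335]
orientation: [0.997, 0.083, 0.0, 0.0]
contact_force: [-1.6, 0.3, 7.8]
grip_width: 0.0115
```

{"name": "carry_out", "arguments": {"dp": [[0, 0, 1], [0, 0, 0]], "angular": [[0, 0, 0], [0, 0, 0]], "jaw": [255, 255]}}

```text
t: 8.55
ee_pos: [0.4668, -0.227, 0.133]
orientation: [0.997, 0.083, 0.0, 0.0]
contact_force: [-3.0, 0.6, 14.8]
grip_width: 0.0122
```

{"name": "carry_out", "arguments": {"dp": [[0, 0, 0.2], [0, 0, 0], [0, 0, 0]], "angular": [[0, 0, 0], [0, 0, -2], [0, 0, -2]], "jaw": [255, 255, 255]}}

```text
t: 8.93
ee_pos: [0.4671, -0.2272, 0.133]
orientation: [0.993, 0.118, 0.001, 0.001]
contact_force: [-0.4, -0.6, 15.2]
grip_width: 0.0116
```

```bash
python3 go.py
```

```text
t 8.925 pos [ 0.4671 -0.2272  0.133 ] yaw 13.568064382032892 z [ 0.0018 -0.001  -1.    ] F [-0.4297 -0.6193 15.2477] T [ 0.3003  0.3256 -0.0768] w 0.011580001079396142 q [-0.6097  0.3138 -0.2923  0.9628  0.0002  2.2951]
```

{"name": "carry_out", "arguments": {"dp": [[0, 0, 0], [0, 0, 0], [0, 0, 0], [0, 0, 0]], "angular": [[0, 0, -4], [0, 0, -4], [0, 0, -4], [0, 0, -4]], "jaw": [255, 255, 255, 255]}}

```text
t: 9.43
ee_pos: [0.4674, -0.2273, 0.133]
orientation: [0.967, 0.256, 0.001, 0.001]
contact_force: [0.1, 0.1, 14.0]
grip_width: 0.0122
```

```bash
python3 go.py; python3 - <<'E'
from h import *
for n,(x0,y0,x1,y1) in(("side",(210,200,410,350)),):
    im=viewer.grab_frame(n)[y0:y1,x0:x1,::-1];im=cv2.resize(im,None,fx=4,fy=4,interpolation=cv2.INTER_CUBIC)
    cv2.imwrite(f"pics/c4_{n}.png",cv2.convertScaleAbs(im,alpha=1.5,beta=15))
E
```

```text
t 9.425 pos [ 0.4674 -0.2273  0.133 ] yaw 29.641176446536203 z [ 0.0022 -0.0012 -1.    ] F [ 0.0941  0.0518 13.9785] T [ 0.2203  0.065  -0.0422] w 0.012226426234597847 q [-0.6097  0.3139 -0.292   0.9624  0.0003  2.0146]
```

View pics/c4_side.png

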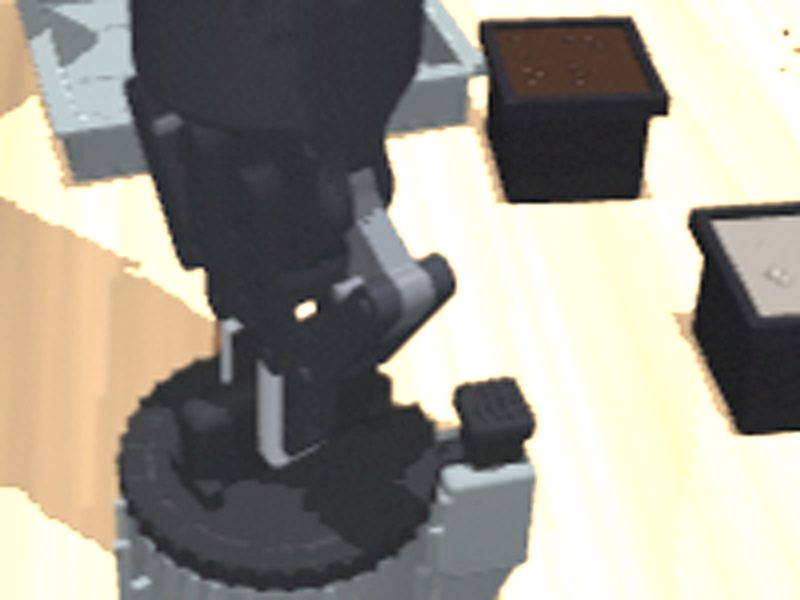

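The bar has turned with the gripper: its left end is at (205,415), and the push is holding at 14–15 N. Continuing to about 83°.

{"name": "carry_out", "arguments": {"dp": [[0, 0, 0.1], [0, 0, 0], [0, 0, 0], [0, 0, 0], [0, 0, 0], [0, 0, 0]], "angular": [[0, 0, -6], [0, 0, -6], [0, 0, -6], [0, 0, -6], [0, 0, -6], [0, 0, -6]], "jaw": [255, 255, 255, 255, 255, 255]}}

```text
t: 10.22
ee_pos: [0.4675, -0.2273, 0.133]
orientation: [0.84, 0.542, 0.001, 0.001]
contact_force: [0.9, 0.2, 15.1]
grip_width: 0.0116
```

```bash
python3 go.py
```

```text
t 10.225 pos [ 0.4675 -0.2273  0.133 ] yaw 65.7057647876883 z [ 0.0024 -0.0013 -1.    ] F [ 0.946   0.1956 15.0728] T [ 0.1666  0.098  -0.0926] w 0.01155539418944528 q [-0.6096  0.3139 -0.2921  0.9622  0.0003  1.3852]
```

{"name": "carry_out", "arguments": {"dp": [[0, 0, 0], [0, 0, 0], [0, 0, 0], [0, 0, 0], [0, 0, 0], [0, 0, 0]], "angular": [[0, 0, -6], [0, 0, -6], [0, 0, -6], [0, 0, -5], [0, 0, -4], [0, 0, 0]], "jaw": [255, 255, 255, 255, 255, 255]}}

```text
t: 10.98
ee_pos: [0.4674, -0.2273, 0.133]
orientation: [0.691, 0.723, 0.0, 0.001]
contact_force: [0.1, 0.6, 15.1]
grip_width: 0.0119
```

```bash
python3 go.py; python3 - <<'E'
from h import *
for n,(x0,y0,x1,y1) in(("side",(210,200,410,350)),):
    im=viewer.grab_frame(n)[y0:y1,x0:x1,::-1];im=cv2.resize(im,None,fx=4,fy=4,interpolation=cv2.INTER_CUBIC)
    cv2.imwrite(f"pics/c5_{n}.png",cv2.convertScaleAbs(im,alpha=1.5,beta=15))
E
```

```text
t 10.975 pos [ 0.4674 -0.2273  0.133 ] yaw 92.58107975698708 z [ 0.0023 -0.0013 -1.    ] F [ 0.0896  0.6472 15.1368] T [0.117  0.1851 0.1838] w 0.011931750164464017 q [-0.6096  0.3139 -0.2921  0.9622  0.0002  0.9161]
```

View pics/c5_side.png

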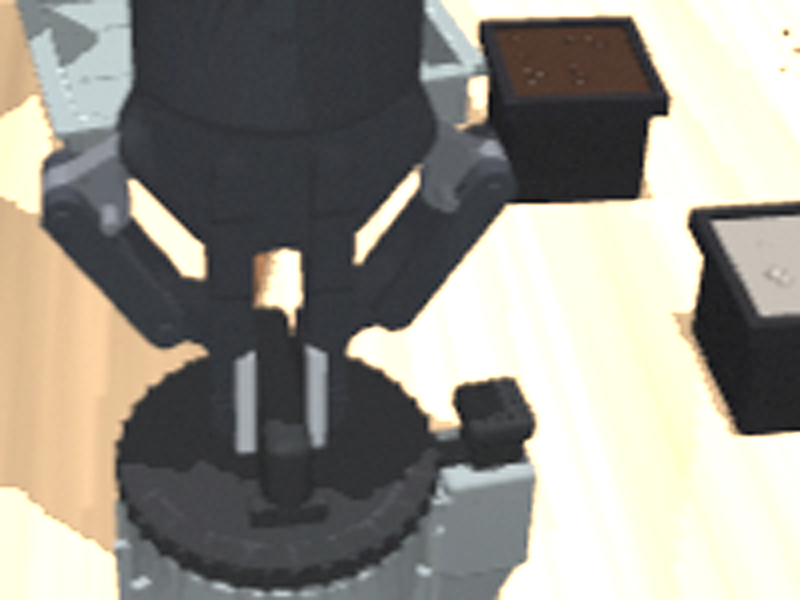

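The bar now points across, with its near end at (285,470), and has turned about 83°. I'll add 2° for margin, then lift slowly.

{"name": "carry_out", "arguments": {"dp": [[0, 0, 0], [0, 0, 0], [0, 0, -1], [0, 0, -1], [0, 0, -2], [0, 0, -3], [0, 0, -4], [0, 0, 0]], "angular": [[0, 0, -2], [0, 0, 0], [0, 0, 0], [0, 0, 0], [0, 0, 0], [0, 0, 0], [0, 0, 0], [0, 0, 0]], "jaw": [255, 255, 255, 255, 255, 255, 255, 255]}}

```text
t: 12.02
ee_pos: [0.4666, -0.227, 0.1431]
orientation: [0.679, 0.734, -0.0, 0.0]
contact_force: [2.9, -2.6, -1.0]
grip_width: 0.0118
```

```bash
python3 go.py
```

```text
t 12.025 pos [ 0.4666 -0.227   0.1431] yaw 94.50635794394168 z [ 0.0001 -0.0002 -1.    ] F [ 2.8504 -2.583  -0.9771] T [-0.4993 -0.4309 -0.0035] w 0.011820251613295614 q [-0.6098  0.3062 -0.2735  0.9909 -0.0001  0.8824]
```

{"name": "carry_out", "arguments": {"dp": [[0, 0, -6], [0, 0, -8], [0, 0, -12], [0, 0, -15], [0, 0, -15], [0, 0, -20], [0, 0, -20], [0, 0, 0]], "angular": [[0, 0, 0], [0, 0, 0], [0, 0, 0], [0, 0, 0], [0, 0, 0], [0, 0, 0], [0, 0, 0], [0, 0, 0]], "jaw": [255, 255, 255, 255, 255, 255, 255, 255]}}

```text
t: 13.02
ee_pos: [0.4668, -0.227, 0.2404]
orientation: [0.679, 0.734, 0.0, 0.001]
contact_force: [0.9, 0.1, -2.8]
grip_width: 0.0122
```

```bash
python3 go.py .470 .173 .24 94.5; python3 - <<'E'
from h import *
for n in("side","top"):
    im=viewer.grab_frame(n)[:,:,::-1];cv2.imwrite(f"pics/c6_{n}.png",cv2.convertScaleAbs(im,alpha=1.3,beta=10))
E
```

```text
t 13.025 pos [ 0.4668 -0.227   0.2404] yaw 94.51443152582699 z [ 0.0017 -0.0011 -1.    ] F [ 0.914   0.1064 -2.8114] T [ 0.0052  0.0255 -0.0121] w 0.012169235461371906 q [-0.6096  0.253  -0.0757  1.2399  0.0001  0.8824]
rotvec first (deg) [0.0947 0.0731 0.0145] then mm [398.4948  34.5268   0.4011]
```

View pics/c6_side.png

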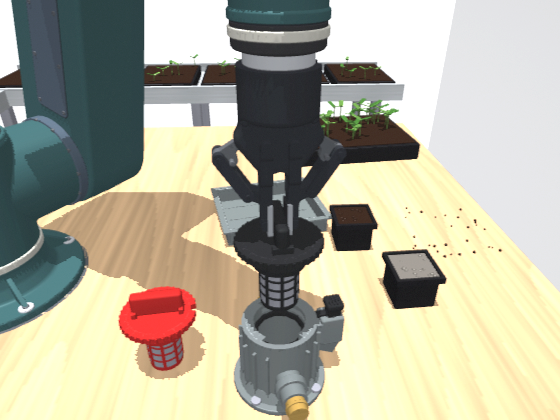

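View pics/c6_top.png

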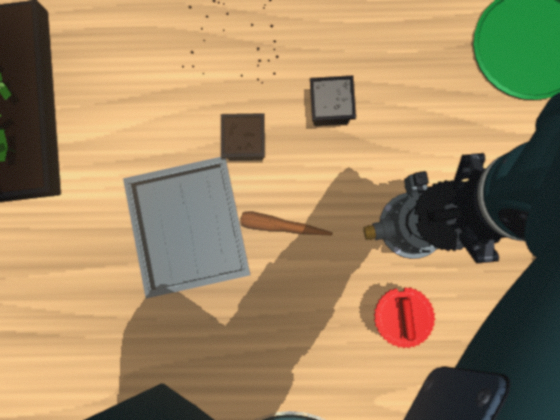

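Side view: the cap with its strainer is out of the mouth and upright, with the basket foot at (280,305) above the rim. The pots and dibber haven't moved. Carrying it to the tray.

{"name": "carry_out", "arguments": {"dp": [[0, 0, -10], [20, 2, 0], [35, 3, 0], [45, 4, 0], [45, 4, 0], [45, 4, 0], [45, 4, 0], [45, 4, 0]], "angular": [[0, 0, 0], [0, 0, 0], [0, 0, 0], [0, 0, 0], [0, 0, 0], [0, 0, 0], [0, 0, 0], [0, 0, 0]], "jaw": [255, 255, 255, 255, 255, 255, 255, 255]}}

```text
t: 14.12
ee_pos: [0.4686, 0.0566, 0.2489]
orientation: [0.679, 0.735, 0.0, -0.0]
contact_force: [0.5, 0.4, -3.5]
grip_width: 0.0122
```

{"name": "carry_out", "arguments": {"dp": [[45, 4, 0], [40, 4, 0], [25, 2, 0], [9, 0, 0], [0, 0, 0], [0, 0, 0], [0, 0, 0]], "angular": [[0, 0, 0], [0, 0, 0], [0, 0, 0], [0, 0, 0], [0, 0, 0], [0, 0, 0], [0, 0, 0]], "jaw": [255, 255, 255, 255, 255, 255, 255]}}

```text
t: 15.0
ee_pos: [0.4701, 0.173, 0.249]
orientation: [0.679, 0.734, -0.0, 0.0]
contact_force: [-0.4, -0.3, -3.7]
grip_width: 0.012
```

```bash
python3 go.py .470 .173 .12 94.5; python3 - <<'E'
from h import *
for n in("side","top"):
    im=viewer.grab_frame(n)[:,:,::-1];cv2.imwrite(f"pics/c7_{n}.png",cv2.convertScaleAbs(im,alpha=1.3,beta=10))
E
```

```text
t 15.0 pos [0.4701 0.173  0.249 ] yaw 94.44496320188073 z [ 0.0001 -0.0001 -1.    ] F [-0.3661 -0.2753 -3.6527] T [-0.0745 -0.0119 -0.0557] w 0.011960085297705087 q [ 0.1898  0.2206 -0.0967  1.2534 -0.0001  1.683 ]
rotvec first (deg) [ 0.003   0.0057 -0.055 ] then mm [  0.0232  -0.1223 129.0206]
```

View pics/c7_side.png

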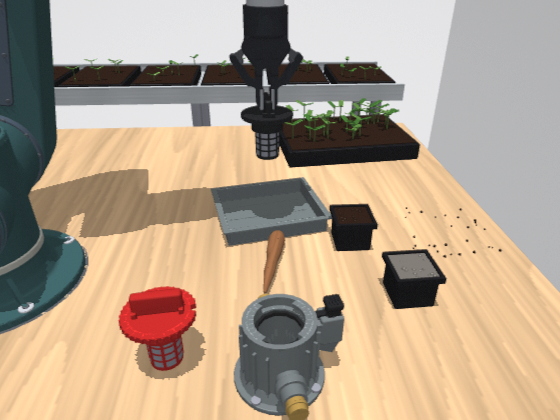

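View pics/c7_top.png

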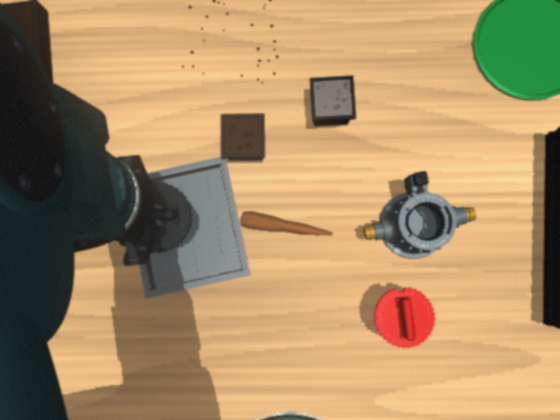

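The cap hangs above the tray's middle, with its foot at (267,157) in the side view and the tray around (268,208). Lowering it.

{"name": "carry_out", "arguments": {"dp": [[0, 0, 20], [0, 0, 25], [0, 0, 30], [0, 0, 25], [0, 0, 15], [0, 0, 8], [0, 0, 4], [0, 0, 0]], "angular": [[0, 0, 0], [0, 0, 0], [0, 0, 0], [0, 0, 0], [0, 0, 0], [0, 0, 0], [0, 0, 0], [0, 0, 0]], "jaw": [255, 255, 255, 255, 255, 255, 255, 255]}}

```text
t: 16.1
ee_pos: [0.4702, 0.1737, 0.1222]
orientation: [0.679, 0.734, 0.0, 0.0]
contact_force: [0.5, -0.5, -2.9]
grip_width: 0.0122
```

{"name": "carry_out", "arguments": {"dp": [[0, 0, 2], [0, 0, 2], [0, 0, 2], [0, 0, 0]], "angular": [[0, 0, 0], [0, 0, 0], [0, 0, 0], [0, 0, 0]], "jaw": [255, 255, 255, 255]}}

```text
t: 16.6
ee_pos: [0.47, 0.1737, 0.1159]
orientation: [0.679, 0.734, -0.0, -0.0]
contact_force: [0.2, -0.2, -2.8]
grip_width: 0.0117
```

{"name": "carry_out", "arguments": {"dp": [[0, 0, 1], [0, 0, 1], [0, 0, 0]], "angular": [[0, 0, 0], [0, 0, 0], [0, 0, 0]], "jaw": [255, 255, 255]}}

```text
t: 16.98
ee_pos: [0.47, 0.1737, 0.1139]
orientation: [0.679, 0.734, -0.0, -0.0]
contact_force: [-0.8, -0.1, -3.6]
grip_width: 0.0117
```

{"name": "carry_out", "arguments": {"dp": [[0, 0, 1], [0, 0, 1], [0, 0, 0]], "angular": [[0, 0, 0], [0, 0, 0], [0, 0, 0]], "jaw": [255, 255, 255]}}

```text
t: 17.35
ee_pos: [0.4701, 0.1737, 0.1119]
orientation: [0.679, 0.734, -0.0, 0.0]
contact_force: [0.8, 0.2, -3.8]
grip_width: 0.0119
```

{"name": "carry_out", "arguments": {"dp": [[0, 0, 0.6], [0, 0, 0]], "angular": [[0, 0, 0], [0, 0, 0]], "jaw": [255, 255]}}

```text
t: 17.6
ee_pos: [0.4703, 0.1737, 0.1118]
orientation: [0.679, 0.734, 0.0, 0.0]
contact_force: [0.3, -0.7, 4.1]
grip_width: 0.0118
```

Touchdown at 4 N. Releasing gently.

{"name": "carry_out", "arguments": {"dp": [[0, 0, 0], [0, 0, 0], [0, 0, 0], [0, 0, 0], [0, 0, 0], [0, 0, 0], [0, 0, 0], [0, 0, 0]], "angular": [[0, 0, 0], [0, 0, 0], [0, 0, 0], [0, 0, 0], [0, 0, 0], [0, 0, 0], [0, 0, 0], [0, 0, 0]], "jaw": [255, 255, 195, 180, 150, 120, 110, 110], "force": 20}}

```text
t: 18.6
ee_pos: [0.47, 0.1737, 0.1114]
orientation: [0.679, 0.734, -0.0, -0.0]
contact_force: [0.1, 0.7, -0.0]
grip_width: 0.0485
```

```bash
python3 go.py; python3 - <<'E'
from h import *
for n in("side","top"):
    im=viewer.grab_frame(n)[:,:,::-1];cv2.imwrite(f"pics/c8_{n}.png",cv2.convertScaleAbs(im,alpha=1.3,beta=10))
im=cv2.imread("pics/c8_side.png")[90:270,160:400];cv2.imwrite("pics/c8z.png",cv2.resize(im,None,fx=3,fy=3,interpolation=cv2.INTER_CUBIC))
E
```

```text
t 18.6 pos [0.47   0.1737 0.1114] yaw 94.51019217968197 z [-0. -0. -1.] F [ 0.0993  0.6517 -0.0247] T [ 0.0027  0.0454 -0.    ] w 0.0484958036854743 q [ 0.1912  0.3049 -0.3721  0.8938 -0.      1.6832]
```

View pics/c8z.png

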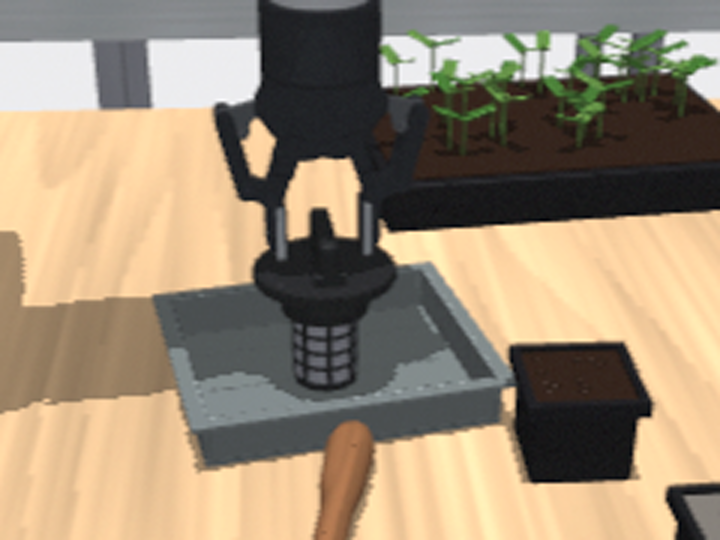

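The strainer stands upright in the tray, with its foot at crop (325,380). The fingers are clear of the bar on both sides. Retreating straight up.

{"name": "carry_out", "arguments": {"dp": [[0, 0, -4], [0, 0, -8], [0, 0, -15], [0, 0, -25], [0, 0, -30], [0, 0, -30], [0, 0, -20], [0, 0, 0]], "angular": [[0, 0, 0], [0, 0, 0], [0, 0, 0], [0, 0, 0], [0, 0, 0], [0, 0, 0], [0, 0, 0], [0, 0, 0]], "jaw": [110, 110, 110, 110, 110, 110, 110, 110]}}

```text
t: 19.7
ee_pos: [0.4707, 0.1738, 0.2449]
orientation: [0.679, 0.734, 0.001, 0.001]
contact_force: [-0.3, -0.1, -0.9]
grip_width: 0.0485
```

{"name": "carry_out", "arguments": {"dp": [[-40, 0, 0], [-40, 0, 0], [-40, 0, 0], [-40, 0, 0], [0, 0, 0], [0, 0, 0]], "angular": [[0, 0, 0], [0, 0, 0], [0, 0, 0], [0, 0, 0], [0, 0, 0], [0, 0, 0]], "jaw": [110, 110, 110, 110, 110, 110]}}

```text
t: 20.45
ee_pos: [0.4823, 0.0144, 0.2429]
orientation: [0.679, 0.734, -0.0, -0.0]
contact_force: [0.9, -0.2, 0.1]
grip_width: 0.0485
```

```bash
python3 go.py; python3 - <<'E'
from h import *
for n in("side","top"):
    im=viewer.grab_frame(n)[:,:,::-1];cv2.imwrite(f"pics/c9_{n}.png",cv2.convertScaleAbs(im,alpha=1.3,beta=10))
print(proj("side",[[.47,.1737,.004],[.47,.1737,.12]]),proj("top",[[.47,.1737,.12]]))
E
```

```text
t 20.45 pos [0.4823 0.0144 0.2429] yaw 94.48747230201269 z [-0.0008  0.0003 -1.    ] F [ 0.8799 -0.1748  0.1446] T [-0.0302  0.0463  0.0056] w 0.04846866655245631 q [-0.1393  0.1917 -0.1517  1.2282  0.0002  1.3532]
[[268.78422839 214.80180815]
 [268.16297481 164.82140587]] [[174.9470086 223.4139911]]
```

View pics/c9_side.png

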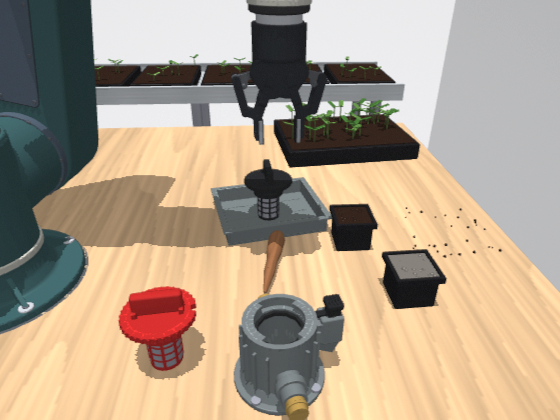

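View pics/c9_top.png

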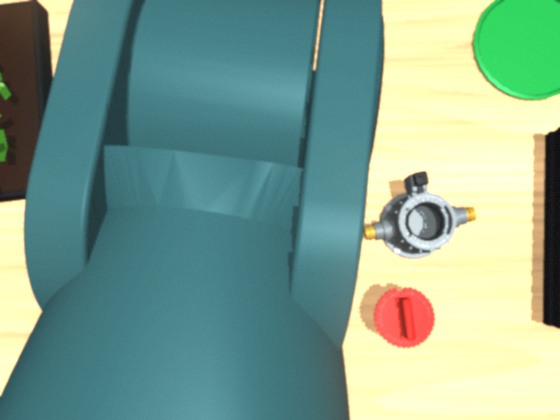

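The side view shows the strainer upright in the tray with its foot at (268,216), where (269,215) was predicted. The pots and dibber haven't moved, the catch is down, and the gripper is clear. The arm hides the tray in the top view. Handing in.

```bash
python3 -c "
from cell import manip
print(manip.finish_job())"
```

```text
the job is handed in; nothing more can be done
None
```

The strainer is out of the filter and standing upright in the seed tray, and I handed the job in at about 20.5 s; no verdict was reported.

- **Catch:** I pushed it down to its firm stop. The last reading was about 12 N against the 25 N limit, with the fingertips at 117 mm, which matches the height given for fully down.
- **Cap:** I gripped the bar and pressed until the push firmed up. I held it at 14–15 N, at or just under the 15–19 N you gave, while turning about 85° anticlockwise. It turned freely without jamming, and I lifted it straight out.
- **Setting down:** it touched the tray at about 4 N, and I released it and backed the gripper away.

**Last checks:** the side picture shows the strainer upright near the tray's middle, with its foot within about 1 pixel of the predicted spot. The pots and dibber look unmoved and the gripper touches nothing.

**What did not agree or could not be checked:**
- The two cameras disagreed by 2–3 mm on where the filter is, so I used a position in between.
- In the last top view the arm hid the tray, so the final placement is confirmed from the side camera only.
- I did not measure how upright the strainer stands; I judged it from the picture.

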